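# Sort three dusting shakers by heft and hold up the full one

## Robot

A 7-joint arm with a two-finger parallel gripper is mounted at the origin on a cart in front of the work surface, level with it; the furniture and walls round the work are solid. World frame = base frame: x ahead of the robot, y to its left, z up, the work surface at z = 0. Lengths are in m, angles in rad, forces in N, time in s.
With the tool pointing down it reaches from about 0.425 to 0.925 m from the base axis. Payload 6.8 kg.
Tool frame: the origin (TCP) lies on the mounting face of the last link; the fingertips stand 173 mm ahead of it and the grasp point (between the pads) lies 155 mm ahead of it; z points along the fingers, y is the line along which they close (so a half turn about z gives the same grasp; the last joint's range is limited). The gripper opens to 85 mm and grips with 20 to 120 N. Pads are 22 mm wide; open, the fingers measure 114 mm over their backs; the gripper's body (76 mm by 85 mm) begins 54 mm behind the grasp point. The pads swing forward as they close: fully open they stand 13 mm farther back than shut.
Start: joints at [-1.229, 0.477, 0.022, 1.555, -0.011, 1.109, -0.083], TCP at [0.293, 0.608, 0.405] pointing down, gripper open.
Joint ranges: [-2.96, 2.96], [-0.34, 2.1], [-1.41, 1.46], [0.24, 2.44], [-1.37, 4.51], [0.17, 1.92], [-2.96, 2.96]. Speed limits (rad/s): [2.39, 2.39, 3.14, 3.14, 3.14, 3.14, 3.14].

## Interface

Orientations are given as a rotation vector (axis times angle).
In Python, from bench import r gives the robot as it stands.
- The arm moves only by the tool arm_command, never from a script. Its argument "plan" is a list of rows, each an object of numbers: "claw": the closure, from 0 (fully open) to 1 (shut); "tx", "ty", "tz": the shift along the tool's x, y, z in m; "ax", "ay", "az": the turn, a rotation vector about the tool's x, y, z in degrees. A call has exactly 10 rows; each row shifts and turns the commanded pose from where the row before left it, along the tool's axes as they then stand; what a row does not reach is not made up. A row lasts 1/12 s, in which the tool goes at most 41.7 mm and 7.16 degrees, less where a joint would pass 70% of its speed; a pose out of reach is approached as far as the arm can. A call is refused whole if a number of a shift passes 0.0417 or a number of a turn 7.16, either way. A call with a gripper value outside its range is refused whole. The fingers move at their own pace and stop on an object; "squeeze" is the grip in N (left out, the last holds). Time passes only in rows, so rows that do not move let the fingers close, or fill a call up. It gives the time, the measured TCP pose, the force, the opening and the grip force at its end, in the units of the state.
- r.get_obs(): the state, without advancing time (a new reading comes with each control period).
- r.grab_frame(name): name is "scene" or "top" or "wrist"; returns the picture (400x640x3 uint8, red, green, blue); there is no depth.
- r.camera_model(name): a dict with "fx", "fy", "cx", "cy" (pixels), "position" and "orientation" of the camera in the world; the wrist camera has in their place "tool_from_camera" (4x4, takes a point from camera to tool coordinates, whose origin is the TCP and whose axes are the flange's). Camera axes: x right, y up, looking along -z (the intrinsics and any distortion apply to the point x, -y, -z); pixel columns grow to the right and rows downward; lengths in m; the calibration is good to about 2 mm. A picture is of the moment at which its call begins: read the wrist's pose just before it. camera_model takes no time and is no camera call.
- r.hand_in(): hands the job in; it is judged then, once.
Trained networks look in the newest picture that a camera, given by its name, has taken for a name from the list of things; names that differ only in an ending like _2 or _b are one class to them, and where a whole thing is asked for, a point or a joint stands for the part that bears it (a point fixed in the world has none). Each returns a list of dicts, best first, with "confidence" (0 to 1); they miss things now and then, are a little off and sometimes report something else, mostly with a low value. They report only what shows in the picture. A call takes as long as a camera call. They do not tell look-alikes from the thing itself.
- r.boxes_of(target, camera): "location" ([x, y, z] in m, in the coordinates of the camera as it stood for that picture, good to about 4 mm: the middle of the surface that is visible of it).
- r.tip_of(target, camera): "location" ([x, y, z] in m, in the coordinates of the camera as it stood for that picture, good to about 4 mm: a listed point, or the origin of a listed thing).
The state is a dict: "clock": time; "joints": joint angles; "qvel": joint speeds; "tau": joint torques, N m; "tcp_pos": TCP position; "orientation": TCP orientation; "contact_force": force on the tool from outside, world axes, zero at the start; "moment": the same for the moment, N m; "grip_width": finger opening in m; "gripper_force": force on a finger pad.
Only numpy, scipy, OpenCV 4.12 (cv2) and the standard library are available. Lean on these libraries where they do the work, as an engineer would, in place of code of your own. Each camera call takes 0.05 s, during which the arm holds its last target. There are 200 camera calls.

## Task

Three identical closed dusting shakers stand on the bench: one is nearly empty, one half full and one full. Heft them to find out which is which, stand the nearly empty one on the slate board for refilling, leave the half-full one standing on the bench, and finish holding the full one upright and still in the gripper, its bottom at least 15 cm above the bench. Tip none of them over and leave the other things on the bench alone.

Things in the scene. Friction and masses are not known exactly. Their poses are not given: they have to be found in the camera images.
- shaker_a_mid (a point): dusting shaker, one of three that look exactly alike: plain pale closed can, round, body 58 mm across up to 72 mm high, then a domed cap 60 mm across, 97 mm high in all; loose, standing on the bench. The contents cannot be seen. One of the three is nearly empty (150 to 170 g in all), one about half full (355 to 405 g), one full (580 to 660 g); which is which is told only by weight. This point: centre of the shaker, 48.5 mm above its underside, z axis up its length
- shaker_b_mid (a point): dusting shaker, one of three that look exactly alike: plain pale closed can, round, body 58 mm across up to 72 mm high, then a domed cap 60 mm across, 97 mm high in all; loose, standing on the bench. The contents cannot be seen. One of the three is nearly empty (150 to 170 g in all), one about half full (355 to 405 g), one full (580 to 660 g); which is which is told only by weight. This point: centre of the shaker, 48.5 mm above its underside, z axis up its length
- shaker_c_mid (a point): dusting shaker, one of three that look exactly alike: plain pale closed can, round, body 58 mm across up to 72 mm high, then a domed cap 60 mm across, 97 mm high in all; loose, standing on the bench. The contents cannot be seen. One of the three is nearly empty (150 to 170 g in all), one about half full (355 to 405 g), one full (580 to 660 g); which is which is told only by weight. This point: centre of the shaker, 48.5 mm above its underside, z axis up its length
- slate_top (a point): tasting slate: flat dark stone board, 127 mm along its x by 252 mm along its y, 8 mm thick, lying fixed on the bench; this point: centre of its top face, z up
- bar: wrapped flat chocolate bar, 150 x 72 x 10 mm; loose bystander, leave it alone; origin at the centre of its underside
- fork: dipping fork with a wooden handle, 210 x 17 x 16 mm; loose bystander, leave it alone; origin at the centre of its underside
- pastilles: low round pastille tin with lid, 70 mm across, 36 mm high; loose bystander, leave it alone; origin at the centre of its underside
- ribbon: small ribbon roll on a white spool, lying flat, 83 x 108 x 18 mm; loose bystander, leave it alone; origin at the centre of its underside
Not all that is in view belongs to the job. What is shaped like the part that bears shaker_c_mid but orange is not meant.

How it is judged:
By the outcome, as a careful person would: the job done as asked, in the order asked, and still so for the second after the job is handed in, while the arm keeps its last pose, push and grip.
It also fails if it takes over 72 s, if anything falls off the work surface, if the arm or the gripper's body presses on something with over 40 N, if the wrist force passes 120 N, or if a joint passes its speed limit or range.

## Working session

There is one attempt and no reset: what is moved stays moved. The work goes in short steps, Python scripts to look and compute and a tool call to move; the robot and the scene stay as the last step left them, time stands still between calls to the robot, and variables do not carry over. Pictures are saved under pics/ and viewed, at most 10 in all, crops included, and the job is handed in when it is done.

Besides the shell and the picture viewer there is one more tool, called after ">>>" as name([rows], argument=value, ...), one row to a line, values as JSON. arm_command: Moves the arm, as the interface text tells. Its arguments: {"type":"object","properties":{"plan":{"type":"array","items":{"type":"object","properties":{"claw":{"type":"number"},"tx":{"type":"number"},"ty":{"type":"number"},"tz":{"type":"number"},"ax":{"type":"number"},"ay":{"type":"number"},"az":{"type":"number"}}}},"squeeze":{"type":"number"}},"required":["plan"]}

```bash
mkdir -p pics
cat > h.py <<'E'
import numpy as np,cv2
from scipy.spatial.transform import Rotation as R
from bench import r
def Tcam(n):
    m=r.camera_model(n)
    if 'tool_from_camera' in m:
        o=r.get_obs(); T=np.eye(4);T[:3,:3]=R.from_rotvec(o['orientation']).as_matrix();T[:3,3]=o['tcp_pos']
        return T@np.array(m['tool_from_camera'])
    q=np.array(m['orientation']);T=np.eye(4)
    T[:3,:3]=q if q.shape==(3,3) else (R.from_rotvec(q) if q.size==3 else R.from_quat(q)).as_matrix()
    T[:3,3]=m['position'];return T
def pic(n,f):
    T=Tcam(n);im=r.grab_frame(n);cv2.imwrite('pics/'+f,im[...,::-1]);return T
def find(t,n,T,fn='tip_of'):
    m=r.camera_model(n)
    for d in getattr(r,fn)(t,n):
        l=np.array(d['location']);w=T[:3,:3]@l+T[:3,3]
        print(t,n,fn,round(d['confidence'],2),w.round(3),'px',round(m['cx']-m['fx']*l[0]/l[2]),round(m['cy']+m['fy']*l[1]/l[2]))
E
python3 - <<'E'
from h import *
print({k:v for k,v in r.get_obs().items()})
print(r.camera_model('top'))
for n in('top','scene'):
    T=pic(n,n+'0.png')
    for t in ('shaker_a_mid','slate_top','bar','fork','pastilles','ribbon'): find(t,n,T)
E
```

```text
{'clock': 0.0, 'joints': array([-1.22911411,  0.47780397,  0.02234273,  1.55646618, -0.01147258,
        1.10926341, -0.08307965]), 'qvel': array([-2.78510291e-04, -9.43848793e-04, -4.92867595e-04,  9.94172045e-04,
       -1.10929034e-03, -7.74044353e-05,  1.50235382e-04]), 'tau': array([ 3.90906862e-04, -5.96460021e+01,  1.60711806e+00, -2.81187093e+01,
        1.23823987e-02,  9.39129386e-03, -5.67957159e-06]), 'tcp_pos': array([0.29334679, 0.6076192 , 0.40371667]), 'orientation': array([-7.00442060e-01, -3.06225931e+00,  2.82075646e-03]), 'contact_force': array([-0.27761452,  1.20651358,  0.257379  ]), 'moment': array([-0.00101301, -0.02769179, -0.01999308]), 'gripper_force': 0.0, 'grip_width': 0.08545871040153612}
{'fx': 362.1847807870752, 'fy': 362.1847807870752, 'cx': 316.02326469940493, 'cy': 203.5659653866827, 'position': array([0.38968782, 0.00745898, 1.1330452 ]), 'orientation': array([ 0.11544752, -0.08285987, -1.589909  ])}
slate_top top tip_of 0.57 [ 0.491 -0.324  0.014] px 431 214
bar top tip_of 0.9 [ 0.514  0.252 -0.003] px 246 211
fork top tip_of 0.6 [ 0.493  0.064 -0.001] px 305 217
pastilles top tip_of 0.7 [ 0.642 -0.021  0.005] px 331 169
ribbon top tip_of 0.82 [0.383 0.115 0.001] px 289 252
ribbon top tip_of 0.38 [ 0.642 -0.021  0.007] px 331 169
shaker_a_mid scene tip_of 0.85 [0.564 0.155 0.048] px 278 181
slate_top scene tip_of 0.7 [ 0.49  -0.325  0.013] px 426 269
bar scene tip_of 0.69 [0.513 0.251 0.001] px 240 194
fork scene tip_of 0.65 [ 0.495  0.062 -0.002] px 287 218
pastilles scene tip_of 0.76 [ 0.64  -0.018 -0.001] px 347 206
pastilles scene tip_of 0.22 [ 0.49  -0.326  0.01 ] px 426 270
ribbon scene tip_of 0.81 [ 0.386  0.113 -0.001] px 240 227
ribbon scene tip_of 0.51 [0.564 0.15  0.05 ] px 279 181
```

View pics/top0.png

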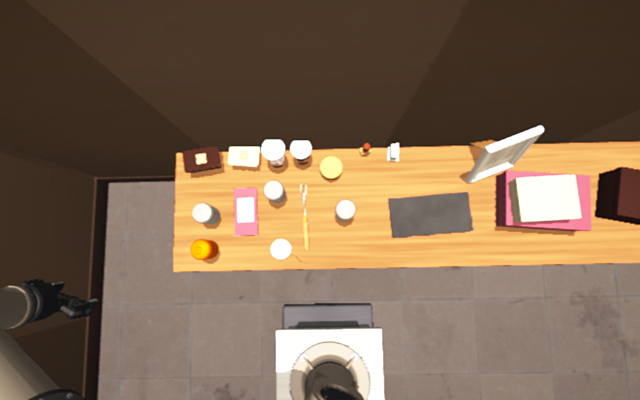

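View pics/scene0.png

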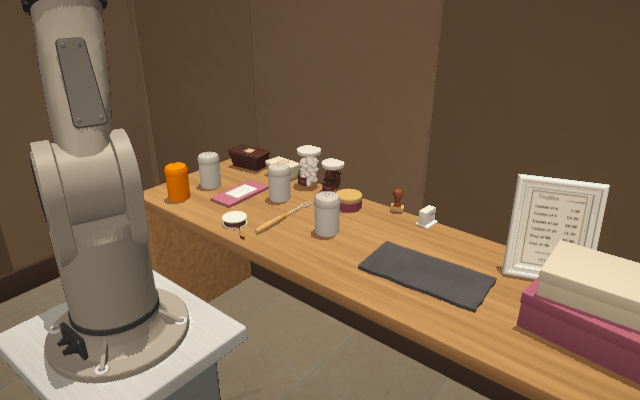

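The pale shakers in top view are at (204,213), (274,190) and (345,210). The orange can at (203,249) is the look-alike, so I'll leave it. The slate is at (431,214). An enlarged crop will confirm this and refine the positions.

Run:
```python
from h import *
im=cv2.imread('pics/top0.png')
cv2.imwrite('pics/crop.png',cv2.resize(im[165:275,180:380],None,fx=4,fy=4,interpolation=cv2.INTER_CUBIC))
ms={n:r.camera_model(n) for n in('top','scene')};print(ms['scene'])
def ray(n,u,v,z):
    m=ms[n];T=Tcam(n);d=T[:3,:3]@np.array([(u-m['cx'])/m['fx'],-(v-m['cy'])/m['fy'],-1]);p=T[:3,3]
    return (p+d*(z-p[2])/d[2]).round(3)
def proj(n,w):
    m=ms[n];T=Tcam(n);l=T[:3,:3].T@(np.array(w)-T[:3,3]);return round(m['cx']-m['fx']*l[0]/l[2]),round(m['cy']+m['fy']*l[1]/l[2])
for u,v in((204,213),(274,190),(345,210),(203,249)):
    p=ray('top',u,v,.07);print(p,[proj('scene',[p[0],p[1],z]) for z in(0,.0485,.097)])
for u,v in((389,199),(468,194),(472,231),(392,237)): print('slate',ray('top',u,v,.008))
for u,v in((304,185),(306,249)): print('fork',ray('top',u,v,.01))
for u,v in((175,152),(174,271),(640,268),(333,370)): print('table',ray('top',u,v,.0))
for u,v in((301,152),(274,150),(331,167)): print('jar',ray('top',u,v,.08))
```

```text
{'fx': 506.9721595177332, 'fy': 506.9721595177332, 'cx': 314.47660811670926, 'cy': 195.741182159105, 'position': array([-0.31895517, -0.70220853,  0.58768842]), 'orientation': array([ 1.05151281, -0.49266814, -0.7840519 ])}
[0.504 0.361 0.07 ] [(211, 185), (209, 169), (208, 153)]
[0.568 0.153 0.07 ] [(280, 197), (279, 181), (279, 164)]
[ 0.503 -0.057  0.07 ] [(326, 231), (326, 212), (327, 193)]
[0.398 0.362 0.07 ] [(180, 197), (178, 181), (176, 164)]
slate [ 0.541 -0.199  0.008]
slate [ 0.552 -0.444  0.008]
slate [ 0.436 -0.448  0.008]
slate [ 0.423 -0.203  0.008]
fork [0.592 0.066 0.01 ]
fork [0.392 0.063 0.01 ]
table [0.712 0.483 0.   ]
table [0.332 0.475 0.   ]
table [ 0.314 -0.947  0.   ]
table [ 0.033 -0.011  0.   ]
jar [0.679 0.07  0.08 ]
jar [0.688 0.151 0.08 ]
jar [ 0.632 -0.019  0.08 ]
```

View pics/crop.png

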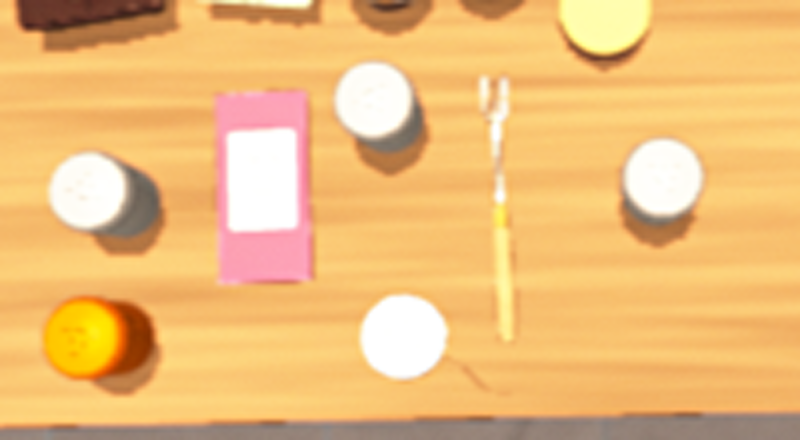

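The crop shows pale cans at crop pixels (90,191), (375,100) and (662,180). The orange one at (85,338) is the decoy. World estimates are S1 (.504,.357), S2 (.566,.150) and S3 (.502,-.058). I'll align the tool with the world axes and move over S1.

>>> arm_command([
  {"az": -6.44,"claw": 0},
  {"az": -6.44,"claw": 0},
  {"az": -6.44,"claw": 0},
  {"az": -6.44,"claw": 0},
  {"tx": -0.026,"ty": -0.031,"claw": 0},
  {"tx": -0.026,"ty": -0.031,"claw": 0},
  {"tx": -0.026,"ty": -0.031,"claw": 0},
  {"tx": -0.026,"ty": -0.031,"claw": 0},
  {"tx": -0.026,"ty": -0.031,"claw": 0},
  {"tx": -0.026,"ty": -0.031,"claw": 0},
], squeeze=50)

```text
invalid input at $.plan[0]: expected keys claw, tx, ty, tz, ax, ay, az
```

Run:
```python
from h import *
T=pic('wrist','w1.png')
find('shaker_a_mid','wrist',T)
o=r.get_obs();print(o['clock'],o['tcp_pos'].round(4),R.from_rotvec(o['orientation']).as_matrix().round(3),o['contact_force'],o['moment'],o['joints'].round(2))
```

```text
0.8 [0.2935 0.6079 0.4047] [[-0.901  0.435  0.   ]
 [ 0.435  0.901  0.   ]
 [ 0.     0.    -1.   ]] [-0.15283485 -0.78575593  0.12321641] [ 0.03389916 -0.00576987 -0.01746087] [-1.23  0.48  0.02  1.56 -0.01  1.11 -0.08]
```

>>> arm_command([
  {"claw": 0,"tx": 0,"ty": 0,"tz": 0,"ax": 0,"ay": 0,"az": -6.44},
  {"claw": 0,"tx": 0,"ty": 0,"tz": 0,"ax": 0,"ay": 0,"az": -6.44},
  {"claw": 0,"tx": 0,"ty": 0,"tz": 0,"ax": 0,"ay": 0,"az": -6.44},
  {"claw": 0,"tx": 0,"ty": 0,"tz": 0,"ax": 0,"ay": 0,"az": -6.44},
  {"claw": 0,"tx": -0.026,"ty": -0.031,"tz": 0,"ax": 0,"ay": 0,"az": 0},
  {"claw": 0,"tx": -0.026,"ty": -0.031,"tz": 0,"ax": 0,"ay": 0,"az": 0},
  {"claw": 0,"tx": -0.026,"ty": -0.031,"tz": 0,"ax": 0,"ay": 0,"az": 0},
  {"claw": 0,"tx": -0.026,"ty": -0.031,"tz": 0,"ax": 0,"ay": 0,"az": 0},
  {"claw": 0,"tx": -0.026,"ty": -0.031,"tz": 0,"ax": 0,"ay": 0,"az": 0},
  {"claw": 0,"tx": -0.026,"ty": -0.031,"tz": 0,"ax": 0,"ay": 0,"az": 0},
], squeeze=50)

```text
clock: 1.63
tcp_pos: [0.4504, 0.4202, 0.405]
orientation: [0.0, 3.141, 0.001]
contact_force: [1.2, 0.1, 0.1]
grip_width: 0.0855
gripper_force: 0.0
```

```bash
cat > s.py <<'E'
from h import *
import sys
f=sys.argv[1] if len(sys.argv)>1 else 0
if f:
    T=pic('wrist',f);find('shaker_a_mid','wrist',T)
o=r.get_obs();print(o['clock'],o['tcp_pos'].round(4),'rotx',R.from_rotvec(o['orientation']).as_matrix()[:2,0].round(3),o['contact_force'].round(2),o['moment'].round(2),o['joints'].round(2),o['grip_width'],o['gripper_force'])
E
python3 s.py w2.png
```

```text
shaker_a_mid wrist tip_of 0.73 [0.569 0.153 0.046] px 85 274
1.7333 [0.4555 0.4146 0.405 ] rotx [-1.     0.013] [ 0.11 -0.35  0.25] [ 0.02 -0.03 -0.03] [-0.83  0.38 -0.01  1.7   0.01  1.06  0.71] 0.08562515782093431 0.0
```

>>> arm_command([
  {"claw": 0,"tx": -0.008,"ty": -0.0095,"tz": 0.01,"ax": 0,"ay": 0,"az": -0.75},
  {"claw": 0,"tx": -0.008,"ty": -0.0095,"tz": 0.01,"ax": 0,"ay": 0,"az": 0},
  {"claw": 0,"tx": -0.008,"ty": -0.0095,"tz": 0.01,"ax": 0,"ay": 0,"az": 0},
  {"claw": 0,"tx": -0.008,"ty": -0.0095,"tz": 0.01,"ax": 0,"ay": 0,"az": 0},
  {"claw": 0,"tx": -0.008,"ty": -0.0095,"tz": 0.01,"ax": 0,"ay": 0,"az": 0},
  {"claw": 0,"tx": -0.008,"ty": -0.0095,"tz": 0.01,"ax": 0,"ay": 0,"az": 0},
  {"claw": 0,"tx": 0,"ty": 0,"tz": 0,"ax": 0,"ay": 0,"az": 0},
  {"claw": 0,"tx": 0,"ty": 0,"tz": 0,"ax": 0,"ay": 0,"az": 0},
  {"claw": 0,"tx": 0,"ty": 0,"tz": 0,"ax": 0,"ay": 0,"az": 0},
  {"claw": 0,"tx": 0,"ty": 0,"tz": 0,"ax": 0,"ay": 0,"az": 0},
])

```text
clock: 2.57
tcp_pos: [0.4976, 0.3664, 0.3453]
orientation: [-0.022, 3.141, 0.002]
contact_force: [0.5, -1.0, -0.1]
grip_width: 0.0857
gripper_force: 0.0
```

```bash
python3 s.py w3.png
```

```text
shaker_a_mid wrist tip_of 0.75 [0.565 0.153 0.046] px 84 256
2.6667 [0.4976 0.3663 0.3453] rotx [-1.    -0.014] [-0.4   0.06  0.43] [ 0.03 -0.    0.01] [-0.73  0.44 -0.    1.76  0.    0.94  0.85] 0.0851634242540769 0.0
```

View pics/w3.png

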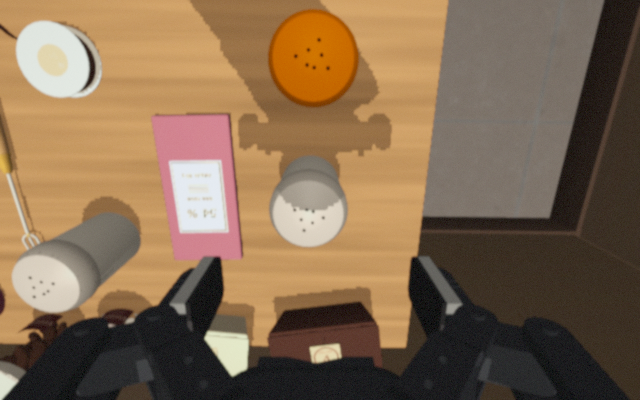

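The wrist view has S1's cap at (309,210), the orange can at (313,57) and S2 at (55,278). I'll turn the S1 and S2 cap pixels into positions.

```bash
cat >> h.py <<'E'
def ray(n,u,v,z):
    m=r.camera_model(n);T=Tcam(n);d=T[:3,:3]@np.array([(u-m['cx'])/m['fx'],-(v-m['cy'])/m['fy'],-1]);p=T[:3,3]
    return (p+d*(z-p[2])/d[2]).round(4)
E
python3 -c "
from h import *
print(r.camera_model('wrist'))
print(ray('wrist',309,209,.09),ray('wrist',310,178,.02),ray('wrist',55,278,.09))
print(ray('top',202.5,212.75,.095),ray('top',273.75,190,.095),ray('top',345.5,210,.095))"
```

```text
{'fx': 319.8566688084228, 'fy': 319.8566688084228, 'cx': 315.5267620552395, 'cy': 197.9328855371663, 'tool_from_camera': array([[ 2.92671037e-04,  9.53071698e-01,  3.02744534e-01,
         7.74944713e-02],
       [ 9.99999954e-01, -2.54874377e-04, -1.64354637e-04,
         5.93974754e-05],
       [-7.94799286e-05,  3.02744568e-01, -9.53071729e-01,
         3.22430629e-02],
       [ 0.00000000e+00,  0.00000000e+00,  0.00000000e+00,
         1.00000000e+00]])}
[0.4998 0.3619 0.09  ] [0.4938 0.3615 0.02  ] [0.5608 0.1606 0.09  ]
[0.502  0.3574 0.095 ] [0.5639 0.1499 0.095 ] [ 0.5007 -0.0568  0.095 ]
```

>>> arm_command([
  {"claw": 0,"tx": -0.002,"ty": -0.006,"tz": 0.02,"ax": 0,"ay": 0,"az": 0.8},
  {"claw": 0,"tx": 0,"ty": 0,"tz": 0.024,"ax": 0,"ay": 0,"az": 0},
  {"claw": 0,"tx": 0,"ty": 0,"tz": 0.024,"ax": 0,"ay": 0,"az": 0},
  {"claw": 0,"tx": 0,"ty": 0,"tz": 0.024,"ax": 0,"ay": 0,"az": 0},
  {"claw": 0,"tx": 0,"ty": 0,"tz": 0.024,"ax": 0,"ay": 0,"az": 0},
  {"claw": 0,"tx": 0,"ty": 0,"tz": 0.014,"ax": 0,"ay": 0,"az": 0},
  {"claw": 0,"tx": 0,"ty": 0,"tz": 0.01,"ax": 0,"ay": 0,"az": 0},
  {"claw": 0,"tx": 0,"ty": 0,"tz": 0,"ax": 0,"ay": 0,"az": 0},
  {"claw": 0.25,"tx": 0,"ty": 0,"tz": 0,"ax": 0,"ay": 0,"az": 0},
  {"claw": 1,"tx": 0,"ty": 0,"tz": 0,"ax": 0,"ay": 0,"az": 0},
], squeeze=50)

```text
clock: 3.5
tcp_pos: [0.5006, 0.3599, 0.206]
orientation: [0.001, 3.14, 0.002]
contact_force: [0.6, -0.5, -0.9]
grip_width: 0.0643
gripper_force: 0.0
```

>>> arm_command([
  {"claw": 1,"tx": 0,"ty": 0,"tz": 0,"ax": 0,"ay": 0,"az": 0},
  {"claw": 1,"tx": 0,"ty": 0,"tz": 0,"ax": 0,"ay": 0,"az": 0},
  {"claw": 1,"tx": 0,"ty": 0,"tz": 0,"ax": 0,"ay": 0,"az": 0},
  {"claw": 1,"tx": 0,"ty": 0,"tz": -0.004,"ax": 0,"ay": 0,"az": 0},
  {"claw": 1,"tx": 0,"ty": 0,"tz": -0.008,"ax": 0,"ay": 0,"az": 0},
  {"claw": 1,"tx": 0,"ty": 0,"tz": -0.008,"ax": 0,"ay": 0,"az": 0},
  {"claw": 1,"tx": 0,"ty": 0,"tz": 0,"ax": 0,"ay": 0,"az": 0},
  {"claw": 1,"tx": 0,"ty": 0,"tz": 0,"ax": 0,"ay": 0,"az": 0},
  {"claw": 1,"tx": 0,"ty": 0,"tz": 0,"ax": 0,"ay": 0,"az": 0},
  {"claw": 1,"tx": 0,"ty": 0,"tz": 0,"ax": 0,"ay": 0,"az": 0},
])

```text
clock: 4.33
tcp_pos: [0.5, 0.3592, 0.2244]
orientation: [-0.002, -3.141, 0.001]
contact_force: [-1.0, 0.2, -1.2]
grip_width: 0.0574
gripper_force: 53.4
```

```bash
cat > w.py <<'E'
from h import *
F=[]
for i in range(8):
    r.grab_frame('wrist');o=r.get_obs();F.append(np.r_[o['contact_force'],o['moment'],o['tau'][[1,3]]])
F=np.array(F);print(o['clock'],o['tcp_pos'].round(4),'F,M,tau',F.mean(0).round(2),F.std(0).round(2),o['grip_width'].__round__(4),o['gripper_force'])
E
python3 w.py
```

```text
4.7333 [0.5001 0.3594 0.2246] F,M,tau [ 7.000e-02 -3.300e-01 -1.730e+00 -2.000e-02 -0.000e+00  0.000e+00
 -6.008e+01 -2.103e+01] [0.47 0.4  0.31 0.02 0.03 0.03 0.09 0.03] 0.0574 53.41660472564399
```

S1 weighs about 1.7–1.9 N, so it is the nearly empty one. I'll carry it to the slate.

>>> arm_command([
  {"claw": 1,"tx": 0,"ty": 0,"tz": -0.03,"ax": 0,"ay": 0,"az": 0},
  {"claw": 1,"tx": 0,"ty": 0,"tz": -0.035,"ax": 0,"ay": 0,"az": 0},
  {"claw": 1,"tx": 0,"ty": 0,"tz": -0.035,"ax": 0,"ay": 0,"az": 0},
  {"claw": 1,"tx": 0,"ty": 0,"tz": -0.032,"ax": 0,"ay": 0,"az": 0},
  {"claw": 1,"tx": 0,"ty": -0.02,"tz": 0,"ax": 0,"ay": 0,"az": 0},
  {"claw": 1,"tx": 0.002,"ty": -0.035,"tz": 0,"ax": 0,"ay": 0,"az": 0},
  {"claw": 1,"tx": 0.002,"ty": -0.035,"tz": 0,"ax": 0,"ay": 0,"az": 0},
  {"claw": 1,"tx": 0.002,"ty": -0.035,"tz": 0,"ax": 0,"ay": 0,"az": 0},
  {"claw": 1,"tx": 0.002,"ty": -0.035,"tz": 0,"ax": 0,"ay": 0,"az": 0},
  {"claw": 1,"tx": 0.002,"ty": -0.035,"tz": 0,"ax": 0,"ay": 0,"az": 0},
])

```text
clock: 5.57
tcp_pos: [0.4894, 0.1628, 0.3568]
orientation: [0.001, 3.141, 0.0]
contact_force: [0.3, -1.1, -1.3]
grip_width: 0.0579
gripper_force: 54.0
```

>>> arm_command([
  {"claw": 1,"tx": 0,"ty": -0.04,"tz": 0,"ax": 0,"ay": 0,"az": 0},
  {"claw": 1,"tx": 0,"ty": -0.04,"tz": 0,"ax": 0,"ay": 0,"az": 0},
  {"claw": 1,"tx": 0,"ty": -0.04,"tz": 0,"ax": 0,"ay": 0,"az": 0},
  {"claw": 1,"tx": 0,"ty": -0.04,"tz": 0,"ax": 0,"ay": 0,"az": 0},
  {"claw": 1,"tx": 0,"ty": -0.04,"tz": 0,"ax": 0,"ay": 0,"az": 0},
  {"claw": 1,"tx": 0,"ty": -0.04,"tz": 0,"ax": 0,"ay": 0,"az": 0},
  {"claw": 1,"tx": 0,"ty": -0.04,"tz": 0,"ax": 0,"ay": 0,"az": 0},
  {"claw": 1,"tx": 0,"ty": -0.04,"tz": 0,"ax": 0,"ay": 0,"az": 0},
  {"claw": 1,"tx": 0,"ty": -0.04,"tz": 0,"ax": 0,"ay": 0,"az": 0},
  {"claw": 1,"tx": 0,"ty": -0.04,"tz": 0,"ax": 0,"ay": 0,"az": 0},
])

```text
clock: 6.4
tcp_pos: [0.489, -0.2375, 0.3569]
orientation: [0.001, 3.141, 0.0]
contact_force: [0.9, -0.6, -0.7]
grip_width: 0.0575
gripper_force: 54.0
```

>>> arm_command([
  {"claw": 1,"tx": 0,"ty": -0.035,"tz": 0,"ax": 0,"ay": 0,"az": 0},
  {"claw": 1,"tx": 0,"ty": -0.025,"tz": 0,"ax": 0,"ay": 0,"az": 0},
  {"claw": 1,"tx": 0,"ty": -0.01,"tz": 0,"ax": 0,"ay": 0,"az": 0},
  {"claw": 1,"tx": 0,"ty": 0,"tz": 0.015,"ax": 0,"ay": 0,"az": 0},
  {"claw": 1,"tx": 0,"ty": 0,"tz": 0.03,"ax": 0,"ay": 0,"az": 0},
  {"claw": 1,"tx": 0,"ty": 0,"tz": 0.03,"ax": 0,"ay": 0,"az": 0},
  {"claw": 1,"tx": 0,"ty": 0,"tz": 0.025,"ax": 0,"ay": 0,"az": 0},
  {"claw": 1,"tx": 0,"ty": 0,"tz": 0.02,"ax": 0,"ay": 0,"az": 0},
  {"claw": 1,"tx": 0,"ty": 0,"tz": 0.01,"ax": 0,"ay": 0,"az": 0},
  {"claw": 1,"tx": 0,"ty": 0,"tz": 0,"ax": 0,"ay": 0,"az": 0},
])

```text
clock: 7.23
tcp_pos: [0.4888, -0.3044, 0.2245]
orientation: [-0.0, -3.138, -0.004]
contact_force: [0.8, 0.2, -0.7]
grip_width: 0.0576
gripper_force: 54.0
```

```bash
python3 w.py
```

```text
7.6333 [ 0.4897 -0.3058  0.2277] F,M,tau [-5.100e-01 -2.500e-01 -1.760e+00 -2.000e-02 -0.000e+00 -0.000e+00
 -5.389e+01 -1.924e+01] [0.39 0.42 0.4  0.03 0.03 0.02 0.66 0.35] 0.0573 54.02072771452367
```

>>> arm_command([
  {"claw": 1,"tx": 0,"ty": 0,"tz": 0.004,"ax": 0,"ay": 0,"az": 0},
  {"claw": 1,"tx": 0,"ty": 0,"tz": 0.004,"ax": 0,"ay": 0,"az": 0},
  {"claw": 1,"tx": 0,"ty": 0,"tz": 0.003,"ax": 0,"ay": 0,"az": 0},
  {"claw": 1,"tx": 0,"ty": 0,"tz": 0.002,"ax": 0,"ay": 0,"az": 0},
  {"claw": 1,"tx": 0,"ty": 0,"tz": 0.001,"ax": 0,"ay": 0,"az": 0},
  {"claw": 1,"tx": 0,"ty": 0,"tz": 0.001,"ax": 0,"ay": 0,"az": 0},
  {"claw": 1,"tx": 0,"ty": 0,"tz": 0,"ax": 0,"ay": 0,"az": 0},
  {"claw": 1,"tx": 0,"ty": 0,"tz": 0,"ax": 0,"ay": 0,"az": 0},
  {"claw": 1,"tx": 0,"ty": 0,"tz": 0,"ax": 0,"ay": 0,"az": 0},
  {"claw": 1,"tx": 0,"ty": 0,"tz": 0,"ax": 0,"ay": 0,"az": 0},
])

```text
clock: 8.47
tcp_pos: [0.4893, -0.3055, 0.2146]
orientation: [0.002, 3.141, 0.002]
contact_force: [-10.3, 7.4, 32.4]
grip_width: 0.0579
gripper_force: 54.0
```

```bash
python3 w.py
```

```text
8.8667 [ 0.4893 -0.3055  0.2146] F,M,tau [-10.23   7.75  32.9    1.48   1.91   0.12 -38.77 -17.63] [0.47 0.2  0.48 0.03 0.04 0.03 0.   0.  ] 0.0575 53.98350085015409
```

Contact is made, with too much press, so I'll ease up 2 mm and release.

>>> arm_command([
  {"claw": 1,"tx": 0,"ty": 0,"tz": -0.001,"ax": 0,"ay": 0,"az": 0},
  {"claw": 1,"tx": 0,"ty": 0,"tz": -0.001,"ax": 0,"ay": 0,"az": 0},
  {"claw": 1,"tx": 0,"ty": 0,"tz": 0,"ax": 0,"ay": 0,"az": 0},
  {"claw": 0.3,"tx": 0,"ty": 0,"tz": 0,"ax": 0,"ay": 0,"az": 0},
  {"claw": 0.2,"tx": 0,"ty": 0,"tz": 0,"ax": 0,"ay": 0,"az": 0},
  {"claw": 0.1,"tx": 0,"ty": 0,"tz": 0,"ax": 0,"ay": 0,"az": 0},
  {"claw": 0,"tx": 0,"ty": 0,"tz": 0,"ax": 0,"ay": 0,"az": 0},
  {"claw": 0,"tx": 0,"ty": 0,"tz": 0,"ax": 0,"ay": 0,"az": 0},
  {"claw": 0,"tx": 0,"ty": 0,"tz": -0.01,"ax": 0,"ay": 0,"az": 0},
  {"claw": 0,"tx": 0,"ty": 0,"tz": -0.02,"ax": 0,"ay": 0,"az": 0},
])

```text
clock: 9.7
tcp_pos: [0.4885, -0.3051, 0.2423]
orientation: [-0.002, -3.137, -0.003]
contact_force: [-0.4, -0.9, 0.6]
grip_width: 0.0856
gripper_force: 0.0
```

```bash
python3 s.py
```

```text
9.7 [ 0.4885 -0.3051  0.2423] rotx [-1.     0.001] [-0.38 -0.92  0.55] [-0.09 -0.01 -0.06] [ 0.27  0.53  0.24  1.94 -0.19  0.7   2.19] 0.08562453072277923 0.0
```

>>> arm_command([
  {"claw": 0,"tx": 0,"ty": 0,"tz": -0.03,"ax": 0,"ay": 0,"az": 0},
  {"claw": 0,"tx": 0,"ty": 0,"tz": -0.04,"ax": 0,"ay": 0,"az": 0},
  {"claw": 0,"tx": 0,"ty": 0,"tz": -0.04,"ax": 0,"ay": 0,"az": 0},
  {"claw": 0,"tx": -0.002,"ty": 0.035,"tz": 0,"ax": 0,"ay": 0,"az": 0},
  {"claw": 0,"tx": -0.002,"ty": 0.04,"tz": 0,"ax": 0,"ay": 0,"az": 0},
  {"claw": 0,"tx": -0.002,"ty": 0.04,"tz": 0,"ax": 0,"ay": 0,"az": 0},
  {"claw": 0,"tx": -0.002,"ty": 0.04,"tz": 0,"ax": 0,"ay": 0,"az": 0},
  {"claw": 0,"tx": -0.002,"ty": 0.04,"tz": 0,"ax": 0,"ay": 0,"az": 0},
  {"claw": 0,"tx": -0.002,"ty": 0.035,"tz": 0,"ax": 0,"ay": 0,"az": 0},
  {"claw": 0,"tx": 0,"ty": 0.015,"tz": 0,"ax": 0,"ay": 0,"az": 0},
])

```text
clock: 10.53
tcp_pos: [0.5018, -0.0554, 0.3544]
orientation: [-0.008, 3.141, 0.003]
contact_force: [1.0, 0.5, -0.1]
grip_width: 0.0853
gripper_force: 0.0
```

```bash
python3 s.py w4.png
```

```text
shaker_a_mid wrist tip_of 0.62 [0.569 0.152 0.047] px 531 255
10.6333 [ 0.5018 -0.057   0.3543] rotx [-1.    -0.005] [-0.3   0.68  0.57] [-0.06  0.   -0.03] [-0.17  0.26  0.19  2.02 -0.07  0.87  1.63] 0.08551183231244039 0.0
```

View pics/w4.png

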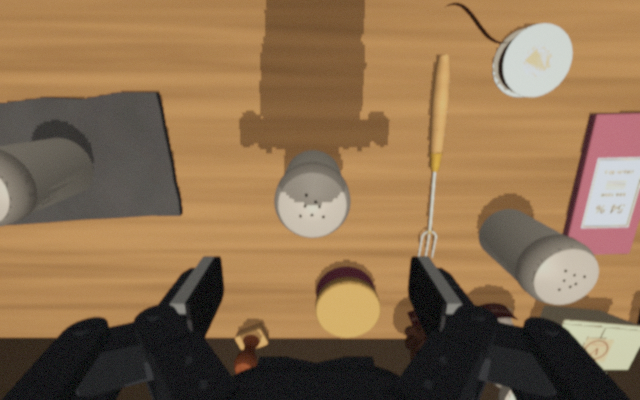

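S1 stands upright on the slate at left, S3's cap is at (313,199), and S2 is at (560,270). I'm aligned to within 2 mm, so I'll grasp and lift S3.

>>> arm_command([
  {"claw": 0,"tx": 0,"ty": -0.001,"tz": 0.022,"ax": 0,"ay": 0,"az": 0.3},
  {"claw": 0,"tx": 0,"ty": 0,"tz": 0.025,"ax": 0,"ay": 0,"az": 0},
  {"claw": 0,"tx": 0,"ty": 0,"tz": 0.025,"ax": 0,"ay": 0,"az": 0},
  {"claw": 0,"tx": 0,"ty": 0,"tz": 0.025,"ax": 0,"ay": 0,"az": 0},
  {"claw": 0,"tx": 0,"ty": 0,"tz": 0.025,"ax": 0,"ay": 0,"az": 0},
  {"claw": 0,"tx": 0,"ty": 0,"tz": 0.016,"ax": 0,"ay": 0,"az": 0},
  {"claw": 0,"tx": 0,"ty": 0,"tz": 0.01,"ax": 0,"ay": 0,"az": 0},
  {"claw": 0,"tx": 0,"ty": 0,"tz": 0,"ax": 0,"ay": 0,"az": 0},
  {"claw": 0.25,"tx": 0,"ty": 0,"tz": 0,"ax": 0,"ay": 0,"az": 0},
  {"claw": 1,"tx": 0,"ty": 0,"tz": 0,"ax": 0,"ay": 0,"az": 0},
], squeeze=65)

```text
clock: 11.47
tcp_pos: [0.5023, -0.0618, 0.2068]
orientation: [0.011, 3.14, 0.0]
contact_force: [-0.5, 4.4, 3.5]
grip_width: 0.0637
gripper_force: 2.3
```

>>> arm_command([
  {"claw": 1,"tx": 0,"ty": 0,"tz": 0,"ax": 0,"ay": 0,"az": 0},
  {"claw": 1,"tx": 0,"ty": 0,"tz": 0,"ax": 0,"ay": 0,"az": 0},
  {"claw": 1,"tx": 0,"ty": 0,"tz": 0,"ax": 0,"ay": 0,"az": 0},
  {"claw": 1,"tx": 0,"ty": 0,"tz": -0.004,"ax": 0,"ay": 0,"az": 0},
  {"claw": 1,"tx": 0,"ty": 0,"tz": -0.008,"ax": 0,"ay": 0,"az": 0},
  {"claw": 1,"tx": 0,"ty": 0,"tz": -0.008,"ax": 0,"ay": 0,"az": 0},
  {"claw": 1,"tx": 0,"ty": 0,"tz": 0,"ax": 0,"ay": 0,"az": 0},
  {"claw": 1,"tx": 0,"ty": 0,"tz": 0,"ax": 0,"ay": 0,"az": 0},
  {"claw": 1,"tx": 0,"ty": 0,"tz": 0,"ax": 0,"ay": 0,"az": 0},
  {"claw": 1,"tx": 0,"ty": 0,"tz": 0,"ax": 0,"ay": 0,"az": 0},
])

```text
clock: 12.3
tcp_pos: [0.5014, -0.0617, 0.2254]
orientation: [-0.01, -3.141, 0.0]
contact_force: [0.9, 0.1, -6.5]
grip_width: 0.0574
gripper_force: 70.3
```

```bash
python3 w.py
```

```text
12.7 [ 0.5017 -0.0616  0.2256] F,M,tau [ 5.000e-02 -1.900e-01 -6.380e+00 -2.000e-02 -2.000e-02 -0.000e+00
 -5.017e+01 -1.873e+01] [0.44 0.43 0.31 0.03 0.04 0.03 0.08 0.02] 0.0574 70.30953077957292
```

S3 weighs 6.4 N, so it is the full one. S2 must then be the half-full one and stays where it is. I'll lift S3 by 18 cm and hold.

>>> arm_command([
  {"claw": 1,"tx": 0,"ty": 0,"tz": -0.01,"ax": 0,"ay": 0,"az": 0},
  {"claw": 1,"tx": 0,"ty": 0,"tz": -0.022,"ax": 0,"ay": 0,"az": 0},
  {"claw": 1,"tx": 0,"ty": 0,"tz": -0.026,"ax": 0,"ay": 0,"az": 0},
  {"claw": 1,"tx": 0,"ty": 0,"tz": -0.026,"ax": 0,"ay": 0,"az": 0},
  {"claw": 1,"tx": 0,"ty": 0,"tz": -0.026,"ax": 0,"ay": 0,"az": 0},
  {"claw": 1,"tx": 0,"ty": 0,"tz": -0.026,"ax": 0,"ay": 0,"az": 0},
  {"claw": 1,"tx": 0,"ty": 0,"tz": -0.022,"ax": 0,"ay": 0,"az": 0},
  {"claw": 1,"tx": 0,"ty": 0,"tz": -0.015,"ax": 0,"ay": 0,"az": 0},
  {"claw": 1,"tx": 0,"ty": 0,"tz": -0.007,"ax": 0,"ay": 0,"az": 0},
  {"claw": 1,"tx": 0,"ty": 0,"tz": 0,"ax": 0,"ay": 0,"az": 0},
])

```text
clock: 13.53
tcp_pos: [0.5018, -0.0618, 0.4076]
orientation: [0.01, 3.138, 0.0]
contact_force: [-0.5, 0.6, -5.8]
grip_width: 0.0575
gripper_force: 71.1
```

```bash
python3 w.py; python3 -c "
from h import *
pic('scene','end.png');print(R.from_rotvec(r.get_obs()['orientation']).as_matrix()[:,2].round(4))"
```

```text
13.9333 [ 0.5015 -0.0616  0.4048] F,M,tau [ 6.000e-02  1.500e-01 -6.730e+00 -1.000e-02  2.000e-02 -0.000e+00
 -4.194e+01 -2.896e+01] [0.51 0.48 0.3  0.02 0.01 0.02 0.51 0.41] 0.0572 71.13096660793872
[-1.3e-03 -1.0e-04 -1.0e+00]
```

View pics/end.png

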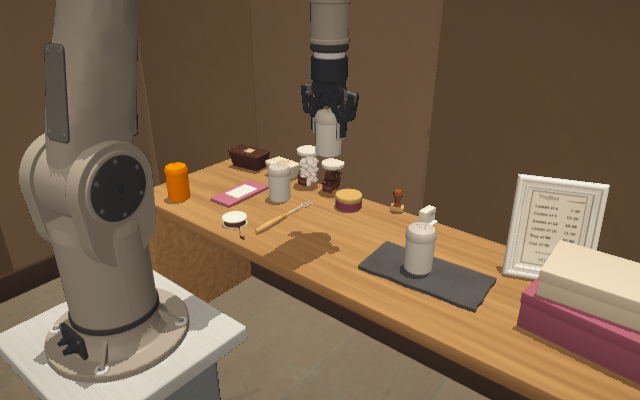

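The picture shows the full shaker held upright at (328,130), the nearly empty one standing on the slate at (420,250), and S2 standing on the bench at (280,183). Everything else is where it was.

```bash
python3 -c "
from bench import r
print(r.hand_in())"
```

```text
the job is handed in; nothing more can be done
None
```

I handed the job in at about 14 s: the nearly empty shaker (about 1.8 N) stands on the slate, the full one (about 6.4 N) is held upright about 20 cm above the bench, and the third was left untouched on the bench as half full by elimination, not hefted.

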